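# Build up a slip clutch on its assembly stand

### The arm

A 6-joint arm with a two-finger parallel gripper is mounted at the origin on the work surface. World frame = base frame: x ahead of the robot, y to its left, z up, the work surface at z = 0. Lengths are in m, angles in rad, forces in N, time in s.
With the tool pointing down it reaches from about 0.2 to 0.875 m from the base axis. Payload 3.4 kg.
Tool frame: the origin (TCP) lies on the centre line of the jaws, within the pads' length; the fingertips stand 14 mm ahead of it and the grasp point (between the pads) lies 5 mm behind it; z points along the fingers, y is the direction in which the jaws open and shut (so a half turn about z gives the same grasp; the last joint's range is limited). The gripper opens to 94 mm and grips with 3 to 60 N. Pads are 16 mm wide; open, the fingers measure 119 mm over their backs; the gripper's body (75 mm by 177 mm) begins 78 mm behind the grasp point.
Start: joints at [-1.442, 0.276, 1.505, -0, 1.361, -0.121], TCP at [0.142, -0.557, 0.193] pointing down, gripper open.
Joint ranges: [-2.89, 2.89], [-0.75, 2.08], [0.22, 2.7], [-1.18, 4.32], [0.11, 2.71], [-2.7, 2.7]. Speed limits (rad/s): [2.57, 2.57, 3.14, 3.14, 3.14, 3.14].

### API

Orientations are given as a rotation vector (axis times angle).
In Python, from cell import * gives the robot as it stands.
- The arm moves only by the tool play_rows, never from a script. Its argument "targets" is a list of rows, each an object with "travel": the shift along the tool's x, y, z in units of 40 mm (1.0 is 40 mm), a list of three; "delta_rot": the turn, a rotation vector about the tool's x, y, z in rad, a list of three; "gripper": the finger opening in mm, from 0 to 94. A call has 1 to 20 rows; each row shifts and turns the commanded pose from where the row before left it, along the tool's axes as they then stand; what a row does not reach is not made up. A row lasts 1/8 s, in which the tool goes at most 62.5 mm and 10.7 degrees, less where a joint would pass 70% of its speed; a pose out of reach is approached as far as the arm can. A call is refused whole if a number of a shift passes 1 or a number of a turn 0.188, either way. A call with a gripper value outside its range is refused whole. The fingers move at their own pace and stop on an object; "grip_force" is the grip in N (left out, the last holds). Time passes only in rows, so rows that do not move let the fingers close. It gives the time, the measured TCP pose, the force and the opening at its end, in the units of the state.
- sense(): the state, without advancing time (a new reading comes with each control period).
- read_camera(name): name is "scene" or "side" or "wrist"; returns a dict with "img" (400x640x3 uint8, red, green, blue), "depth" (400x640 float32, m along the optical axis (not along the pixel's ray), 0 where there is no reading), "fx", "fy", "cx", "cy" (pixels), "eye" and "orientation" of the camera in the world. Camera axes: x right, y up, looking along -z (the intrinsics and any distortion apply to the point x, -y, -z); pixel columns grow to the right and rows downward; lengths in m; the calibration is good to about 2 mm. A picture is of the moment at which its call begins.
- job_done(): hands the job in, once; it reports no verdict.
The state is a dict: "t": time; "q": joint angles; "qd": joint speeds; "tau": joint torques, N m; "eef_pos": TCP position; "ee_rot": TCP orientation; "ft_force": force on the tool from outside, world axes, zero at the start; "torque": the same for the moment, N m; "gripper_width": opening from 0.0 (shut) to 1.0 (fully open).
Only numpy, scipy, OpenCV 4.12 (cv2) and the standard library are available. Lean on these libraries where they do the work, as an engineer would, in place of code of your own. Each camera call takes 0.05 s, during which the arm holds its last target. There are 200 camera calls.

### The job

Build the slip clutch on the blue stand by threading the parts down over its post, one at a time, in this order from the bottom: red friction ring, black sprocket, brass ring, green pressure plate (sprocket and plate with their boss upward, as they lie). Lower each part until it lies flat on what is beneath it rather than dropping it, and let go of it before fetching the next. Leave the yellow stand empty and the spanner, the housing block and the grease tin where they are.

Things in the scene. Friction and masses are not known exactly. Their poses are not given: they have to be found in the camera images.
- friction_ring: Red friction ring, plain flat ring, 56 mm outer diameter, 12 mm thick, about 100 g; central through hole of 26 mm diameter; lies flat at the start, right way up. Origin: centre of its underside, z up along the axis of the hole
- sprocket: Black chain sprocket, about 200 g, 17 mm high in all: toothed disc 74 mm over the teeth and 6 mm thick at the bottom, with a round boss of 44 mm diameter and 11 mm height on its upper side (grip it there); central through hole of 26 mm diameter; lies flat at the start, right way up. Origin: centre of its underside, z up along the axis of the hole
- brass_ring: Brass thrust ring, plain flat ring, 44 mm outer diameter, 12 mm thick, about 100 g; central through hole of 26 mm diameter; lies flat at the start, right way up. Origin: centre of its underside, z up along the axis of the hole
- green_plate: Green-painted pressure plate, about 150 g, 18 mm high in all: plain disc of 60 mm diameter and 6 mm thickness at the bottom, with a round boss of 36 mm diameter and 12 mm height on its upper side (grip it there); central through hole of 26 mm diameter; lies flat at the start, right way up. Origin: centre of its underside, z up along the axis of the hole
- blue_stand: Blue assembly stand: fixed round blue-painted base disc, 90 mm diameter and 10 mm thick, with an upright steel post in its middle, 18 mm diameter, its last 6 mm tapering to 8 mm; post top 60 mm above the table. Origin: centre of the base's underside, on the table; the seat around the post is 10 mm above the origin. The slip clutch is built up on this one
- yellow_stand: Yellow assembly stand: fixed round yellow-painted base disc, 90 mm diameter and 10 mm thick, with an upright steel post in its middle, 18 mm diameter, its last 6 mm tapering to 8 mm; post top 60 mm above the table. Origin: centre of the base's underside, on the table; the seat around the post is 10 mm above the origin. Same size as the blue stand, stays empty
- wrench: Steel spanner lying loose, crosswise, beyond the other things, bystander
- housing: Loose square steel bearing housing, 80 x 80 x 50 mm with an upright bore of 45 mm, beyond the other things, bystander. Origin: centre of its underside
- grease_tin: White closed grease tin, 70 mm diameter, 90 mm high, standing upright to the left of the other things, bystander. Origin: centre of its underside
Not all that is in view belongs to the job. Of the things that look like the sprocket, the smaller one is meant. Several things look just like the friction_ring: the one meant starts farthest to the robot's left.

How it is judged:
By the outcome, as a careful person would: the job done as asked, in the order asked, and still so for the second after the job is handed in, with the robot touching nothing.
It also fails if it takes over 109 s, if anything falls off the work surface, if the arm or the gripper's body presses on something with over 40 N, if the wrist force passes 120 N, or if a joint passes its speed limit or range.

## Working session

There is one attempt and no reset: what is moved stays moved. The work goes in short steps, Python scripts to look and compute and a tool call to move; the robot and the scene stay as the last step left them, time stands still between calls to the robot, and variables do not carry over. Pictures are saved under pics/ and viewed, about 12 in all and at most 16, crops included, and the job is handed in when it is done.

Besides the shell and the picture viewer there is one more tool, called after "Emit:" by a JSON object that holds its "op" and its "data". play_rows: Moves the arm, as the interface text tells. Its arguments: {"type":"object","properties":{"targets":{"type":"array"},"grip_force":{"type":"number"}},"required":["targets"]}

```bash
mkdir -p pics; ls
cat > h.py <<'E'
from cell import *
import numpy as np, cv2
from scipy.spatial.transform import Rotation as R
def cam(n):
    c=read_camera(n); o=np.array(c["orientation"],float)
    c["R"]=o if o.shape==(3,3) else (R.from_rotvec(o).as_matrix() if o.size==3 else R.from_quat(o).as_matrix())
    c["eye"]=np.array(c["eye"]); return c
def save(c,f): cv2.imwrite("pics/"+f,c["img"][:,:,::-1])
def onplane(c,u,v,z):
    d=c["R"]@np.array([(u-c["cx"])/c["fx"],-(v-c["cy"])/c["fy"],-1.])
    return c["eye"]+d*(z-c["eye"][2])/d[2]
def cloud(c):
    v,u=np.mgrid[0:400,0:640]; Z=c["depth"]
    p=np.stack([(u-c["cx"])/c["fx"]*Z,-(v-c["cy"])/c["fy"]*Z,-Z],-1)
    return p@c["R"].T+c["eye"]
E
python3 - <<'E'
from h import *
s=sense();print(s)
for n in("scene","side","wrist"):
    c=cam(n);save(c,n+"0.png");print(n,c["fx"],c["cx"],c["cy"],c["eye"],c["orientation"],[k for k in c])
a=[cv2.imread(f"pics/{n}0.png") for n in("scene","side","wrist")]
E
```

```text
pics
{'t': 0.0, 'q': array([-1.44197670e+00,  2.76562900e-01,  1.50609858e+00,  1.73774430e-05,
        1.36070623e+00, -1.21002644e-01]), 'qd': array([ 7.05091773e-04,  9.96366580e-05, -4.51304874e-04, -1.38019880e-03,
       -1.26452522e-03, -4.15046922e-04]), 'tau': array([ 7.02966918e-04, -4.04574466e+01, -2.37225938e+01,  7.03605101e-02,
        3.44315590e-02, -1.37809607e-04]), 'eef_pos': array([ 0.14208287, -0.55656809,  0.19253685]), 'ee_rot': array([-3.11535514e+00, -3.91173405e-01, -1.57842714e-05]), 'ft_force': array([ 0.50389024, -0.53058333,  0.04509844]), 'torque': array([0.01458803, 0.00990506, 0.05629908]), 'gripper_width': 0.9981304337097685}
scene 366.766049110758 321.6196165386521 197.3582051863108 [0.94904282 0.58689874 0.74452666] [0.29683619 0.90326004 2.41467128] ['img', 'depth', 'fx', 'fy', 'cx', 'cy', 'eye', 'orientation', 'R']
side 454.80268546771623 323.0621691104151 196.27083599312232 [ 0.5492193  -0.75937754  0.99155089] [ 0.70789617 -0.0188716  -0.0786431 ] ['img', 'depth', 'fx', 'fy', 'cx', 'cy', 'eye', 'orientation', 'R']
wrist 290.1452484163947 321.24467613260964 201.51271665737966 [ 0.20863165 -0.53980043  0.38380742] [-0.20077319  0.1588004  -1.31412345] ['img', 'depth', 'fx', 'fy', 'cx', 'cy', 'eye', 'orientation', 'R']
```

View pics/scene0.png

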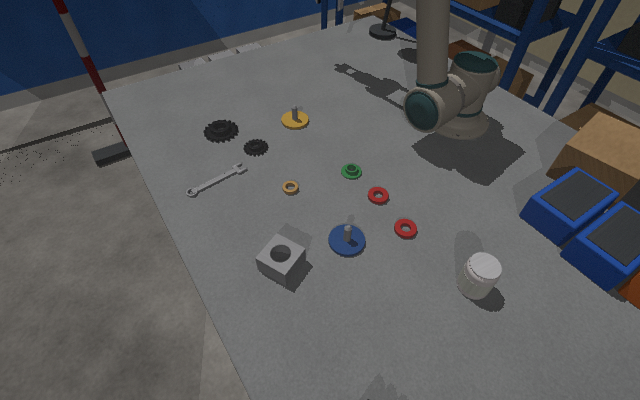

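View pics/side0.png

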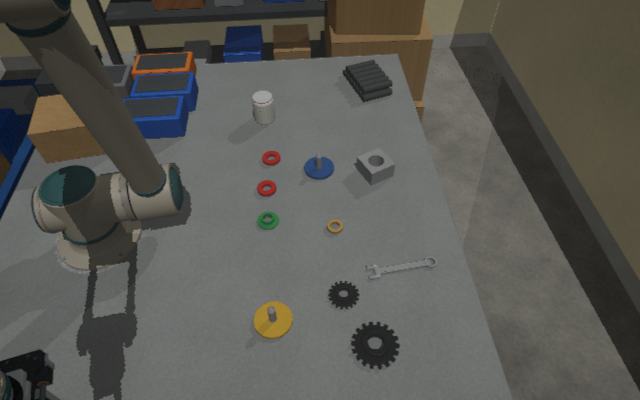

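The scene view shows the small sprocket at (256,148) and the big one at (221,130). The two red rings are at (378,195) and (405,229). The side view shows the blue stand at (319,167) and the yellow stand at (273,320). Next I'll measure each part from both views.

```bash
cat > m.py <<'E'
from h import *
HSV={"red":((0,120,60),(8,255,255)),"brass":((10,80,60),(22,255,255)),"yellow":((20,150,60),(30,255,255)),"green":((45,100,40),(80,255,255)),"blue":((100,120,50),(125,255,255)),"black":((0,0,0),(180,255,45))}
Z={"red":.008,"brass":.008,"yellow":.007,"green":.006,"blue":.007,"black":.006}
def find(c,k,amin=60):
    h=cv2.cvtColor(c["img"],cv2.COLOR_RGB2HSV); m=cv2.inRange(h,np.array(HSV[k][0]),np.array(HSV[k][1]))
    out=[]
    for t in cv2.findContours(m,cv2.RETR_EXTERNAL,cv2.CHAIN_APPROX_NONE)[0]:
        a=cv2.contourArea(t)
        if a<amin: continue
        M=cv2.moments(cv2.convexHull(t));u,v=M["m10"]/M["m00"],M["m01"]/M["m00"]
        p=onplane(c,u,v,Z[k])
        q=np.array([onplane(c,*x[0],Z[k])[:2] for x in t]); d=2*np.linalg.norm(q-p[:2],axis=1).max()
        if .2<p[0]<.9 and abs(p[1])<.6 and d<.15: out.append((round(u),round(v),a,p[:2].round(4),round(d,3)))
    return out
E
python3 - <<'E'
from m import *
for n in("scene","side"):
    c=cam(n)
    for k in HSV:
        for o in find(c,k): print(n,k,*o)
    if n=="side":
        cv2.imwrite("pics/crop1.png",cv2.resize(c["img"][130:390,230:450,::-1],None,fx=2.3,fy=2.3,interpolation=2))
E
```

```text
scene red 405 228 313.0 [0.4598 0.2556] 0.062
scene red 378 195 247.0 [0.4466 0.1318] 0.062
scene brass 290 187 152.0 [ 0.6304 -0.0221] 0.052
scene brass 295 120 329.5 [ 0.4632 -0.2741] 0.103
scene yellow 294 119 230.0 [ 0.4615 -0.2779] 0.096
scene green 351 171 211.0 [0.4506 0.0172] 0.062
scene blue 346 240 621.0 [0.6033 0.2019] 0.093
scene black 256 147 252.0 [ 0.632  -0.2229] 0.076
scene black 221 131 508.5 [ 0.6888 -0.3526] 0.117
side red 266 188 211.0 [0.4448 0.1277] 0.061
side red 271 157 176.0 [0.4583 0.2511] 0.061
side brass 273 320 1115.5 [ 0.4605 -0.2835] 0.096
side brass 335 226 167.0 [ 0.6287 -0.0272] 0.049
side yellow 273 319 1036.0 [ 0.4603 -0.2828] 0.092
side green 268 220 255.0 [0.4486 0.0102] 0.061
side blue 319 167 355.0 [0.6021 0.1977] 0.091
side black 375 345 1352.5 [ 0.6871 -0.3619] 0.111
side black 343 295 470.5 [ 0.6301 -0.2321] 0.075
```

View pics/crop1.png

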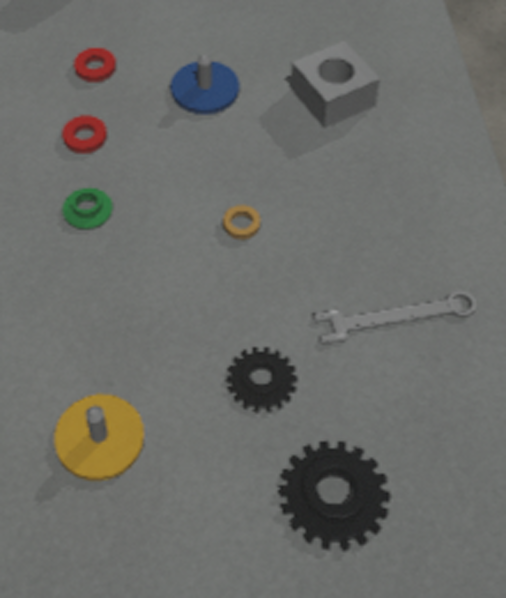

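Red candidates in the side view are (271,157) at y≈0.25 and (266,188) at y≈0.13. The first is farthest left, so it is the friction ring. The small sprocket is side (343,295), 75 mm across, against 111 mm for the other at (375,345). The crop confirms both. I'll approach the ring at the starting height.

Emit:
{"op": "play_rows", "data": {"targets": [{"travel": [0, 0, 0], "delta_rot": [0, 0, 0.125], "gripper": 94}, {"travel": [0, 0, 0], "delta_rot": [0, 0, 0.125], "gripper": 94}, {"travel": [0.44, -1, 0], "delta_rot": [0, 0, 0], "gripper": 94}, {"travel": [0.44, -1, 0], "delta_rot": [0, 0, 0], "gripper": 94}, {"travel": [0.44, -1, 0], "delta_rot": [0, 0, 0], "gripper": 94}, {"travel": [0.44, -1, 0], "delta_rot": [0, 0, 0], "gripper": 94}, {"travel": [0.44, -1, 0], "delta_rot": [0, 0, 0], "gripper": 94}, {"travel": [0.44, -1, 0], "delta_rot": [0, 0, 0], "gripper": 94}, {"travel": [0.44, -1, 0], "delta_rot": [0, 0, 0], "gripper": 94}, {"travel": [0.44, -1, 0], "delta_rot": [0, 0, 0], "gripper": 94}, {"travel": [0.44, -1, 0], "delta_rot": [0, 0, 0], "gripper": 94}, {"travel": [0.44, -1, 0], "delta_rot": [0, 0, 0], "gripper": 94}, {"travel": [0.44, -1, 0], "delta_rot": [0, 0, 0], "gripper": 94}, {"travel": [0.44, -1, 0], "delta_rot": [0, 0, 0], "gripper": 94}, {"travel": [0.44, -1, 0], "delta_rot": [0, 0, 0], "gripper": 94}, {"travel": [0.44, -1, 0], "delta_rot": [0, 0, 0], "gripper": 94}, {"travel": [0.44, -1, 0], "delta_rot": [0, 0, 0], "gripper": 94}, {"travel": [0.44, -1, 0], "delta_rot": [0, 0, 0], "gripper": 94}, {"travel": [0.44, -1, 0], "delta_rot": [0, 0, 0], "gripper": 94}, {"travel": [0.44, -1, 0], "delta_rot": [0, 0, 0], "gripper": 94}], "grip_force": 25}}

```text
t: 2.75
eef_pos: [0.4594, 0.1642, 0.1933]
ee_rot: [3.141, 0.0, 0.0]
ft_force: [1.1, 0.5, -0.1]
gripper_width: 1.0
```

```bash
cat >> m.py <<'E'
def look(name,ks,amin=150):
    c=cam("wrist"); s=sense(); save(c,name)
    print("t",s["t"],"tcp",s["eef_pos"].round(4),"rot",s["ee_rot"].round(3),"F",s["ft_force"].round(1),"w",round(s["gripper_width"]*94,1))
    for k in ks:
        for o in find(c,k,amin): print(k,*o,"tool units",((o[3]-s["eef_pos"][:2])*[25,-25]).round(2))
    return c
E
python3 - <<'E'
from m import *
c=look("w1.png",["red","blue","green","brass"]); print(c["eye"],-c["R"][:,2])
c=cam("side");P=cloud(c)
for n,(u,v) in dict(tin=(263,97),hous=(366,166)).items(): print(n,P[v,u])
E
```

```text
t 2.8 tcp [0.4621 0.169  0.1932] rot [-3.136e+00 -3.000e-03 -5.000e-03] F [2.1 4.1 0.2] w 93.9
red 348 195 1289.5 [0.4456 0.129 ] 0.057 tool units [-0.41  1.  ]
red 254 185 1292.5 [0.4592 0.253 ] 0.057 tool units [-0.07 -2.1 ]
blue 292 66 4567.5 [0.6038 0.1999] 0.092 tool units [ 3.54 -0.77]
green 434 192 1444.5 [0.4494 0.0141] 0.06 tool units [-0.32  3.87]
brass 508 303 903.0 [ 0.2838 -0.1078] 0.108 tool units [-4.46  6.92]
brass 132 290 462.0 [0.3051 0.4377] 0.088 tool units [-3.93 -6.72]
brass 631 187 773.5 [ 0.4562 -0.2437] 0.084 tool units [-0.15 10.32]
brass 483 42 1242.0 [ 0.6297 -0.0256] 0.049 tool units [4.19 4.86]
[0.52805473 0.16454817 0.38453265] [-2.35662608e-01  2.48994878e-04 -9.71834900e-01]
tin [0.47244214 0.10406919 0.3457989 ]
hous [0.73629303 0.1488632  0.04976898]
```

View pics/w1.png

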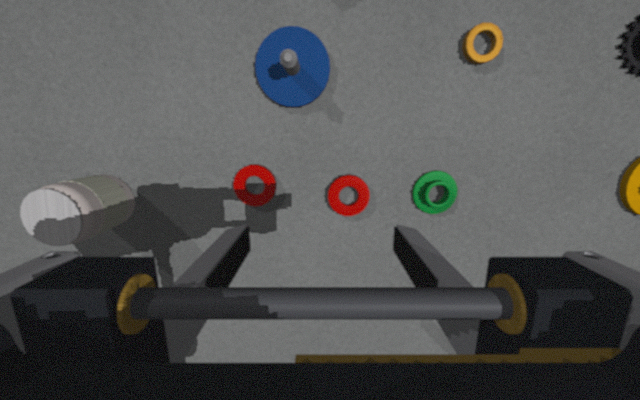

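The wrist view shows the target red ring at (254,185), the other red ring at (348,195), green at (434,192), blue at (292,66) and brass at (483,42). The tin at (55,215) is clear of the jaws. Sizes match the given ones, and positions agree with the other cameras.

Emit:
{"op": "play_rows", "data": {"targets": [{"travel": [0, -0.75, 0.5], "delta_rot": [0, 0, 0], "gripper": 94}, {"travel": [0, -0.75, 1], "delta_rot": [0, 0, 0], "gripper": 94}, {"travel": [0, -0.74, 1], "delta_rot": [0, 0, 0], "gripper": 94}, {"travel": [0, 0, 0.5], "delta_rot": [0, 0, 0], "gripper": 94}, {"travel": [0, 0, 0], "delta_rot": [0, 0, 0], "gripper": 94}, {"travel": [0, 0, 0], "delta_rot": [0, 0, 0], "gripper": 94}]}}

```text
t: 3.6
eef_pos: [0.4597, 0.2519, 0.0742]
ee_rot: [-3.141, 0.001, -0.002]
ft_force: [-0.2, 0.7, -0.1]
gripper_width: 1.0
```

Run:
```python
from m import *
c=look("w2.png",["red","blue"])
```

```text
t 3.65 tcp [0.46   0.2521 0.0746] rot [-3.141e+00  1.000e-03 -3.000e-03] F [ 0.4 -0.7  0.4] w 93.7
red 454 222 2738.0 [0.4459 0.1291] 0.06 tool units [-0.35  3.07]
red 321 209 2671.0 [0.4593 0.2527] 0.058 tool units [-0.02 -0.02]
blue 386 43 7547.5 [0.5979 0.1995] 0.096 tool units [3.45 1.31]
```

Emit:
{"op": "play_rows", "data": {"targets": [{"travel": [0, 0, 0.75], "delta_rot": [0, 0, 0], "gripper": 94}, {"travel": [0, 0, 0.6], "delta_rot": [0, 0, 0], "gripper": 94}, {"travel": [0, 0, 0.1], "delta_rot": [0, 0, 0], "gripper": 70}, {"travel": [0, 0, 0], "delta_rot": [0, 0, 0], "gripper": 48}, {"travel": [0, 0, 0], "delta_rot": [0, 0, 0], "gripper": 48}, {"travel": [0, 0, 0], "delta_rot": [0, 0, 0], "gripper": 48}, {"travel": [0, 0, 0], "delta_rot": [0, 0, 0], "gripper": 48}, {"travel": [0, 0, 0], "delta_rot": [0, 0, 0], "gripper": 48}]}}

```text
t: 4.65
eef_pos: [0.4592, 0.2524, 0.0155]
ee_rot: [-3.142, 0.0, -0.0]
ft_force: [0.1, -0.3, -0.1]
gripper_width: 0.515
```

The opening is 48 mm where a gripped ring would give 56 mm, so I'll look before moving on.

Run:
```python
from m import *
s=sense();print(s["gripper_width"],s["eef_pos"])
c=look("w3.png",["red","blue"])
b=cam("side"); 
for k in ["red"]: print(find(b,k,30))
cv2.imwrite("pics/c3.png",np.hstack([cv2.resize(c["img"][150:310,220:420,::-1],(400,320)),cv2.resize(b["img"][110:210,210:335,::-1],(400,320))]))
```

```text
0.5145966924049685 [0.4591634  0.2523901  0.01549486]
t 4.7 tcp [0.4591 0.2524 0.0154] rot [ 3.142 -0.     0.   ] F [-0.5 -0.2  0.3] w 48.2
red 492 241 2917.0 [0.4498 0.1282] 0.066 tool units [-0.23  3.1 ]
red 321 229 4243.5 [0.4594 0.2528] 0.059 tool units [ 0.01 -0.01]
blue 407 35 9055.0 [0.5857 0.1994] 0.098 tool units [3.16 1.32]
[(266, 188, 211.5, array([0.4447, 0.1275]), np.float64(0.062)), (271, 158, 93.0, array([0.4589, 0.2497]), np.float64(0.062))]
```

View pics/c3.png

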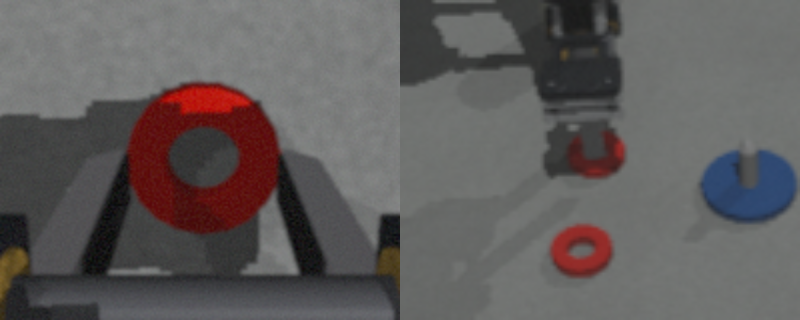

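The ring sits between the fingers. I'll close further to see whether they have really stopped on it.

Emit:
{"op": "play_rows", "data": {"targets": [{"travel": [0, 0, 0], "delta_rot": [0, 0, 0], "gripper": 30}, {"travel": [0, 0, 0], "delta_rot": [0, 0, 0], "gripper": 30}, {"travel": [0, 0, -0.3], "delta_rot": [0, 0, 0], "gripper": 30}, {"travel": [0, 0, -0.3], "delta_rot": [0, 0, 0], "gripper": 30}]}}

```text
t: 5.25
eef_pos: [0.4593, 0.2524, 0.0403]
ee_rot: [-3.142, 0.0, -0.001]
ft_force: [-0.5, 1.1, 0.2]
gripper_width: 0.321
```

Run:
```python
from m import *
c=look("w4.png",["red"])
b=cam("side"); 
for k in ["red"]: print(find(b,k,30))
cv2.imwrite("pics/c4.png",np.hstack([cv2.resize(c["img"][150:310,220:420,::-1],(400,320)),cv2.resize(b["img"][110:210,210:335,::-1],(400,320))]))
```

```text
t 5.3 tcp [0.4606 0.2529 0.0419] rot [-3.14   0.    -0.006] F [0.3 0.5 0.9] w 30.2
red 473 234 3563.0 [0.4462 0.1291] 0.061 tool units [-0.36  3.1 ]
red 322 219 3236.0 [0.4594 0.2525] 0.059 tool units [-0.03  0.01]
[(266, 188, 212.0, array([0.4447, 0.1278]), np.float64(0.061)), (271, 158, 178.0, array([0.4585, 0.2508]), np.float64(0.062))]
```

View pics/c4.png

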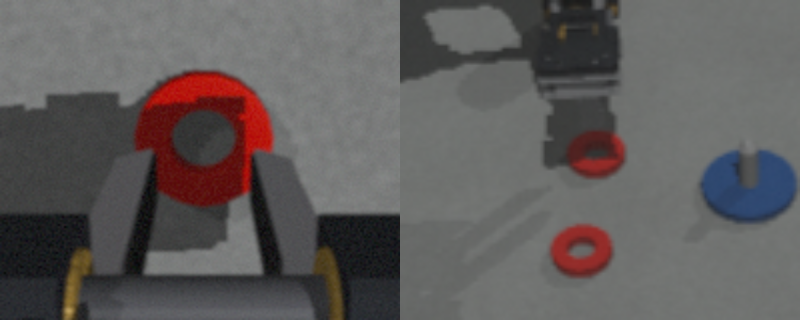

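The ring was not gripped: the fingers passed to 30 mm and the ring did not move. I'll check where the fingertips actually are, using the wrist depth.

Run:
```python
from m import *
c=look("w5.png",["red"]);P=cloud(c)
for (u,v) in [(285,232),(285,240),(295,228),(347,228),(355,232),(355,240),(360,255),(360,270)]: print(u,v,P[v,u].round(4))
for u,v in [(278,228),(297,226),(346,226),(365,229)]: print(onplane(c,u,v,.0418-.014).round(4))
m=(P[:,:,2]>.02)&(P[:,:,2]<.12)&(abs(P[:,:,0]-.46)<.06)&(abs(P[:,:,1]-.2525)<.08)
Q=P[m];print(len(Q),Q.min(0),Q.max(0))
for z in np.arange(.02,.12,.01):
    q=Q[(Q[:,2]>z)&(Q[:,2]<z+.01)]
    if len(q): print(z.round(3),len(q),q.min(0).round(3),q.max(0).round(3))
b=cam("side");P=cloud(b)
m=(P[:,:,2]>.02)&(P[:,:,2]<.08)&(abs(P[:,:,0]-.46)<.1)&(abs(P[:,:,1]-.2525)<.1)
Q=P[m];print(len(Q),Q.min(0),Q.max(0))
```

```text
t 5.4 tcp [0.46   0.2527 0.0406] rot [-3.141  0.    -0.004] F [ 0.3 -0.4 -0.3] w 30.0
red 473 235 3513.0 [0.4464 0.1291] 0.061 tool units [-0.34  3.09]
red 322 220 3206.5 [0.4595 0.2527] 0.059 tool units [-0.01  0.  ]
285 232 [0.4707 0.2749 0.0687]
285 240 [0.471  0.2732 0.0827]
295 228 [0.4702 0.2697 0.0599]
347 228 [0.4692 0.2369 0.0568]
355 232 [0.4708 0.2332 0.0691]
355 240 [0.4709 0.2347 0.0825]
360 255 [0.4705 0.2344 0.1015]
360 270 [0.4702 0.2363 0.1168]
[0.4594 0.2855 0.0278]
[0.4609 0.2713 0.0278]
[0.461  0.235  0.0278]
[0.4586 0.2209 0.0278]
2809 [0.4525734  0.22597284 0.05267803] [0.47125872 0.2803592  0.11999248]
0.05 118 [0.454 0.23  0.053] [0.471 0.277 0.06 ]
0.06 273 [0.453 0.226 0.06 ] [0.471 0.28  0.07 ]
0.07 348 [0.453 0.226 0.07 ] [0.471 0.28  0.08 ]
0.08 412 [0.453 0.226 0.08 ] [0.471 0.28  0.09 ]
0.09 510 [0.453 0.226 0.09 ] [0.471 0.28  0.1  ]
0.1 581 [0.455 0.226 0.1  ] [0.471 0.28  0.11 ]
0.11 567 [0.46  0.228 0.11 ] [0.471 0.279 0.12 ]
33 [0.45268909 0.21927129 0.05006654] [0.47105651 0.27428999 0.07818261]
```

View pics/w5.png

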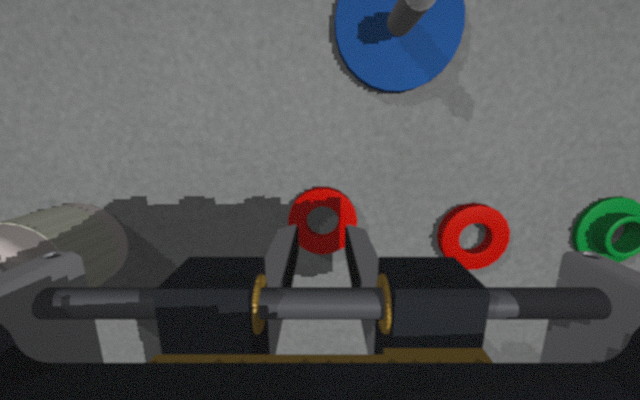

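The wrist and side depths both put the fingertips at z≈0.050–0.053 with the TCP reading 0.041. So the tips really stand about 10–12 mm *behind* the reported TCP, not 14 mm ahead. The first grasp closed above the ring. From here I'll use the measured offset: open, go down to TCP z≈−0.004 (tips ≈0.007), and re-measure.

Emit:
{"op": "play_rows", "data": {"targets": [{"travel": [0, 0, 0], "delta_rot": [0, 0, 0], "gripper": 74}, {"travel": [0, 0, 0], "delta_rot": [0, 0, 0], "gripper": 74}, {"travel": [0, 0, 0], "delta_rot": [0, 0, 0], "gripper": 74}, {"travel": [0, 0, 0], "delta_rot": [0, 0, 0], "gripper": 74}, {"travel": [0, 0, 0.6], "delta_rot": [0, 0, 0], "gripper": 74}, {"travel": [0, 0, 0.5], "delta_rot": [0, 0, 0], "gripper": 74}, {"travel": [0, 0, 0], "delta_rot": [0, 0, 0], "gripper": 74}, {"travel": [0, 0, 0], "delta_rot": [0, 0, 0], "gripper": 74}]}}

```text
t: 6.45
eef_pos: [0.4596, 0.2525, -0.0042]
ee_rot: [-3.141, 0.0, -0.001]
ft_force: [-0.5, -0.1, -0.3]
gripper_width: 0.785
```

```bash
cat >> m.py <<'E'
def tips(c):
    s=sense();e=s["eef_pos"];P=cloud(c);w=s["gripper_width"]*.047
    d=P-e
    for sg in(1,-1):
        m=(abs(d[:,:,0])<.016)&(sg*d[:,:,1]>w-.004)&(sg*d[:,:,1]<w+.016)&(d[:,:,2]<.09)&(P[:,:,2]>.004)
        z=np.sort(P[m][:,2]);q=P[m][z.argsort()] if 0 else P[m]
        print("finger",sg,len(z),"low z",z[[3,10,30]].round(4) if len(z)>30 else z,"x",q[:,0].min().round(3),q[:,0].max().round(3),"tcp z",e[2].round(4))
E
python3 - <<'E'
from m import *
c=look("w6.png",["red"]);tips(c)
E
```

```text
t 6.5 tcp [ 0.4599  0.2526 -0.0039] rot [-3.141e+00  0.000e+00 -2.000e-03] F [ 0.  -0.7 -0.2] w 74.0
red 510 243 2443.5 [0.4566 0.1288] 0.068 tool units [-0.08  3.1 ]
red 322 239 5290.0 [0.4594 0.2527] 0.06 tool units [-0.01 -0.  ]
finger 1 2461 low z [0.008  0.0087 0.0106] x 0.45 0.471 tcp z -0.0039
finger -1 2465 low z [0.0078 0.0087 0.0104] x 0.45 0.471 tcp z -0.0039
```

Consistent: tip ≈ TCP + 11.5 mm, no contact yet. I'll go down 5 mm more and close.

Emit:
{"op": "play_rows", "data": {"targets": [{"travel": [0, 0, 0.06], "delta_rot": [0, 0, 0], "gripper": 74}, {"travel": [0, 0, 0.06], "delta_rot": [0, 0, 0], "gripper": 74}, {"travel": [0, 0, 0], "delta_rot": [0, 0, 0], "gripper": 46}, {"travel": [0, 0, 0], "delta_rot": [0, 0, 0], "gripper": 46}, {"travel": [0, 0, 0], "delta_rot": [0, 0, 0], "gripper": 46}, {"travel": [0, 0, 0], "delta_rot": [0, 0, 0], "gripper": 46}, {"travel": [0, 0, 0], "delta_rot": [0, 0, 0], "gripper": 46}, {"travel": [0, 0, 0], "delta_rot": [0, 0, 0], "gripper": 46}]}}

```text
t: 7.5
eef_pos: [0.4591, 0.2523, -0.0094]
ee_rot: [3.141, -0.0, 0.0]
ft_force: [-0.2, -0.4, 0.8]
gripper_width: 0.595
```

The opening is 56 mm, so the ring is held. I'll lift and look at the blue stand on the way.

Emit:
{"op": "play_rows", "data": {"targets": [{"travel": [0, 0, -0.5], "delta_rot": [0, 0, 0], "gripper": 46}, {"travel": [0, 0, -1], "delta_rot": [0, 0, 0], "gripper": 46}, {"travel": [0, 0, -1], "delta_rot": [0, 0, 0], "gripper": 46}, {"travel": [0.5, 0.5, -0.5], "delta_rot": [0, 0, 0], "gripper": 46}, {"travel": [0.5, 0.8, 0], "delta_rot": [0, 0, 0], "gripper": 46}, {"travel": [0, 0, 0], "delta_rot": [0, 0, 0], "gripper": 46}, {"travel": [0, 0, 0], "delta_rot": [0, 0, 0], "gripper": 46}, {"travel": [0, 0, 0], "delta_rot": [0, 0, 0], "gripper": 46}]}}

```text
t: 8.5
eef_pos: [0.4982, 0.2009, 0.1101]
ee_rot: [-3.142, -0.001, 0.002]
ft_force: [0.6, -0.3, -1.2]
gripper_width: 0.587
```

Run:
```python
from m import *
Z["red"]=.122;c=look("w7.png",["blue","red"])
# post top from depth
P=cloud(c);m=(P[:,:,2]>.045)&(P[:,:,2]<.065)&(abs(P[:,:,0]-.603)<.03)&(abs(P[:,:,1]-.2)<.03);Q=P[m]
print(len(Q),Q.max(0),Q.min(0)); T=Q[Q[:,2]>.057]; print("top",len(T),T.mean(0))
```

```text
t 8.55 tcp [0.4983 0.201  0.1102] rot [ 3.142e+00  1.000e-03 -2.000e-03] F [ 0.7 -0.9 -1.2] w 55.6
blue 323 90 7154.5 [0.6044 0.1997] 0.093 tool units [2.65 0.03]
red 399 238 566.0 [0.4988 0.1505] 0.036 tool units [0.01 1.26]
red 322 241 5496.5 [0.4965 0.2011] 0.066 tool units [-0.04 -0.  ]
448 [0.61161178 0.20801679 0.06165976] [0.59349863 0.19041779 0.04503122]
top 200 [0.60226176 0.19928285 0.05908279]
```

View pics/w7.png

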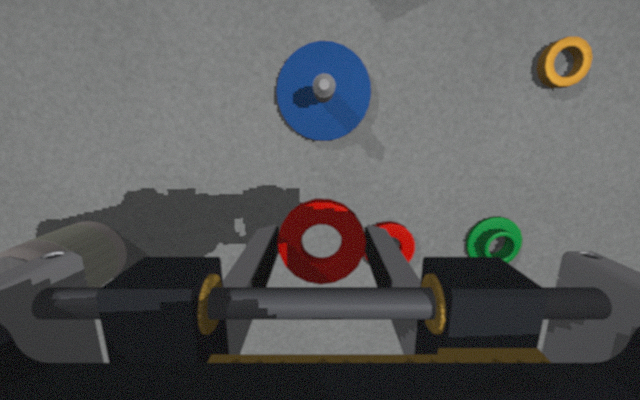

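The wrist view shows the ring held level at (322,241). The post is at (324,85), which gives (0.603, 0.1995).

Emit:
{"op": "play_rows", "data": {"targets": [{"travel": [0.9, 0.04, 0], "delta_rot": [0, 0, 0], "gripper": 46}, {"travel": [0.9, 0, 0], "delta_rot": [0, 0, 0], "gripper": 46}, {"travel": [0.82, 0, 0], "delta_rot": [0, 0, 0], "gripper": 46}, {"travel": [0, 0, 0.6], "delta_rot": [0, 0, 0], "gripper": 46}, {"travel": [0, 0, 0.6], "delta_rot": [0, 0, 0], "gripper": 46}, {"travel": [0, 0, 0], "delta_rot": [0, 0, 0], "gripper": 46}, {"travel": [0, 0, 0], "delta_rot": [0, 0, 0], "gripper": 46}, {"travel": [0, 0, 0.2], "delta_rot": [0, 0, 0], "gripper": 46}, {"travel": [0, 0, 0.2], "delta_rot": [0, 0, 0], "gripper": 46}]}}

```text
t: 9.68
eef_pos: [0.6043, 0.1989, 0.0469]
ee_rot: [-3.141, 0.0, -0.002]
ft_force: [0.9, -0.3, -1.1]
gripper_width: 0.591
```

Run:
```python
from m import *
Z["red"]=.055;c=look("w8.png",["red"])
d=cam("side");cv2.imwrite("pics/c8.png",np.hstack([cv2.resize(c["img"][150:310,220:420,::-1],(400,320)),cv2.resize(d["img"][110:210,260:385,::-1],(400,320))]))
```

```text
t 9.725 tcp [0.6032 0.1986 0.0454] rot [ 3.141e+00 -0.000e+00 -2.000e-03] F [-0.4 -0.1 -2.7] w 55.4
red 321 241 5425.0 [0.601  0.1995] 0.061 tool units [-0.05 -0.02]
```

View pics/c8.png

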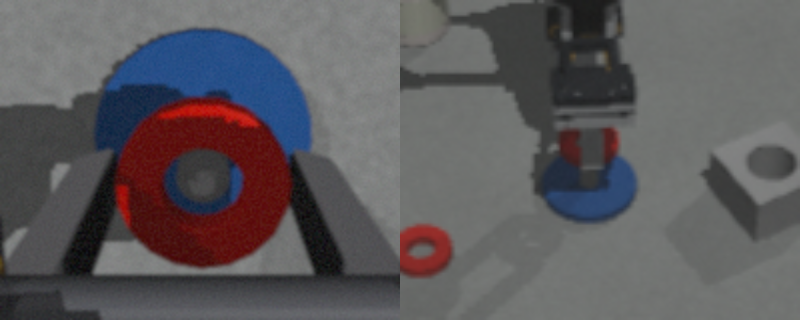

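The post is inside the ring's hole, centred at about (203,180) in the left half of the crop. Lowering to just above the seat.

Emit:
{"op": "play_rows", "data": {"targets": [{"travel": [0, 0, 0.4], "delta_rot": [0, 0, 0], "gripper": 46}, {"travel": [0, 0, 0.4], "delta_rot": [0, 0, 0], "gripper": 46}, {"travel": [0, 0, 0.2], "delta_rot": [0, 0, 0], "gripper": 46}, {"travel": [0, 0, 0], "delta_rot": [0, 0, 0], "gripper": 46}, {"travel": [0, 0, 0.05], "delta_rot": [0, 0, 0], "gripper": 46}, {"travel": [0, 0, 0.04], "delta_rot": [0, 0, 0], "gripper": 46}, {"travel": [0, 0, 0], "delta_rot": [0, 0, 0], "gripper": 46}]}}

```text
t: 10.65
eef_pos: [0.604, 0.1987, 0.0032]
ee_rot: [-3.142, 0.0, -0.001]
ft_force: [0.2, 0.8, -0.2]
gripper_width: 0.592
```

Emit:
{"op": "play_rows", "data": {"targets": [{"travel": [0, 0, 0.03], "delta_rot": [0, 0, 0], "gripper": 46}, {"travel": [0, 0, 0.03], "delta_rot": [0, 0, 0], "gripper": 46}, {"travel": [0, 0, 0], "delta_rot": [0, 0, 0], "gripper": 46}]}}

```text
t: 11.02
eef_pos: [0.604, 0.1987, 0.0006]
ee_rot: [3.142, -0.0, 0.0]
ft_force: [0.0, -0.5, -0.9]
gripper_width: 0.591
```

Emit:
{"op": "play_rows", "data": {"targets": [{"travel": [0, 0, 0.02], "delta_rot": [0, 0, 0], "gripper": 46}, {"travel": [0, 0, 0.01], "delta_rot": [0, 0, 0], "gripper": 46}, {"travel": [0, 0, 0], "delta_rot": [0, 0, 0], "gripper": 46}]}}

```text
t: 11.4
eef_pos: [0.604, 0.1987, 0.0005]
ee_rot: [3.142, -0.0, 0.001]
ft_force: [-2.1, -0.1, 6.6]
gripper_width: 0.594
```

Contact is at 6.6 N, so the ring is seated. Release, rise, and go to the small sprocket.

Emit:
{"op": "play_rows", "data": {"targets": [{"travel": [0, 0, 0], "delta_rot": [0, 0, 0], "gripper": 74}, {"travel": [0, 0, 0], "delta_rot": [0, 0, 0], "gripper": 74}, {"travel": [0, 0, 0], "delta_rot": [0, 0, 0], "gripper": 74}, {"travel": [0, 0, -0.5], "delta_rot": [0, 0, 0], "gripper": 74}, {"travel": [0, 0, -1], "delta_rot": [0, 0, 0], "gripper": 74}, {"travel": [0, 0, -1], "delta_rot": [0, 0, 0], "gripper": 74}, {"travel": [0, 0.3, -0.5], "delta_rot": [0, 0, 0], "gripper": 74}, {"travel": [0, 0.85, 0], "delta_rot": [0, 0, 0], "gripper": 74}, {"travel": [0.05, 1, 0], "delta_rot": [0, 0, 0], "gripper": 74}, {"travel": [0.1, 1, 0], "delta_rot": [0, 0, 0], "gripper": 74}, {"travel": [0.1, 1, 0], "delta_rot": [0, 0, 0], "gripper": 74}, {"travel": [0.1, 1, 0], "delta_rot": [0, 0, 0], "gripper": 74}, {"travel": [0.1, 1, 0], "delta_rot": [0, 0, 0], "gripper": 74}, {"travel": [0.1, 1, 0], "delta_rot": [0, 0, 0], "gripper": 74}, {"travel": [0.1, 1, 0], "delta_rot": [0, 0, 0], "gripper": 74}, {"travel": [0, 1, 0], "delta_rot": [0, 0, 0], "gripper": 74}, {"travel": [0, 1, 0], "delta_rot": [0, 0, 0], "gripper": 74}, {"travel": [0, 0.5, 0], "delta_rot": [0, 0, 0], "gripper": 74}, {"travel": [0, 0, 0], "delta_rot": [0, 0, 0], "gripper": 74}, {"travel": [0, 0, 0], "delta_rot": [0, 0, 0], "gripper": 74}]}}

```text
t: 13.9
eef_pos: [0.6297, -0.2258, 0.1193]
ee_rot: [-3.14, -0.001, 0.001]
ft_force: [-0.4, 0.4, 1.0]
gripper_width: 0.784
```

Run:
```python
from m import *
c=look("w9.png",["black","brass"])
d=cam("side");print(find(d,"red",30))
m=np.vstack([c["img"][:,:,::-1][100:400],cv2.resize(d["img"][110:260,240:400,::-1],(320,300),interpolation=2).repeat(2,1)[:, :640]]);cv2.imwrite("pics/c9.png",m)
```

```text
t 13.95 tcp [ 0.6298 -0.2256  0.1194] rot [-3.141e+00 -2.000e-03  0.000e+00] F [-1.1  0.3 -0.2] w 73.9
black 394 264 817.5 [ 0.5508 -0.3085] 0.095 tool units [-1.97  2.07]
black 248 264 865.0 [ 0.551  -0.1414] 0.097 tool units [-1.97 -2.1 ]
black 324 196 2188.5 [ 0.6307 -0.2277] 0.074 tool units [0.02 0.05]
black 464 141 463.0 [ 0.6882 -0.3714] 0.047 tool units [1.46 3.65]
black 442 146 730.0 [ 0.6833 -0.3498] 0.082 tool units [1.34 3.11]
brass 469 303 791.0 [ 0.5021 -0.3983] 0.086 tool units [-3.19  4.32]
brass 171 300 454.5 [ 0.5056 -0.0489] 0.091 tool units [-3.1  -4.42]
brass 135 197 1390.0 [ 0.6296 -0.0262] 0.051 tool units [-0.   -4.98]
[(266, 188, 207.0, array([0.4448, 0.1263]), np.float64(0.06)), (318, 166, 79.5, array([0.5998, 0.2025]), np.float64(0.063))]
```

View pics/c9.png

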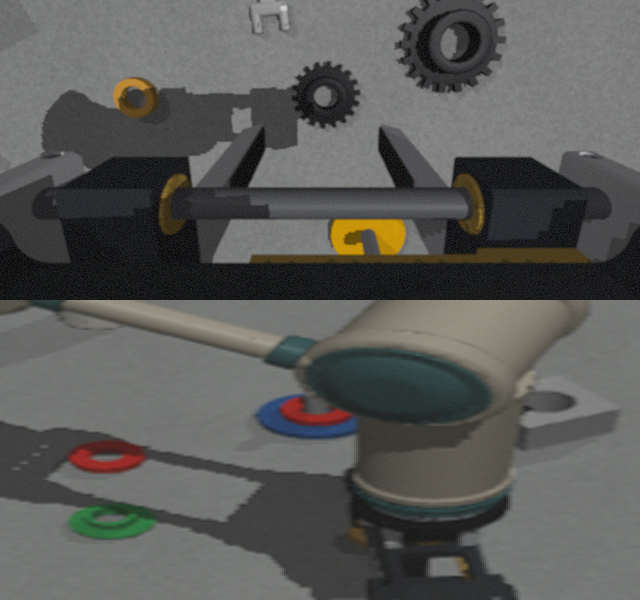

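The red ring lies on the blue stand (lower half, (317,408)). The small sprocket is at (0.6307, −0.2277), 74 mm. I'll grip its boss with the tips about 1.5–2 mm above the disc.

Emit:
{"op": "play_rows", "data": {"targets": [{"travel": [0.02, 0.05, 0.7], "delta_rot": [0, 0, 0], "gripper": 70}, {"travel": [0, 0, 1], "delta_rot": [0, 0, 0], "gripper": 70}, {"travel": [0, 0, 0.8], "delta_rot": [0, 0, 0], "gripper": 70}, {"travel": [0, 0, 0.4], "delta_rot": [0, 0, 0], "gripper": 70}, {"travel": [0, 0, 0.17], "delta_rot": [0, 0, 0], "gripper": 70}, {"travel": [0, 0, 0], "delta_rot": [0, 0, 0], "gripper": 70}, {"travel": [0, 0, 0], "delta_rot": [0, 0, 0], "gripper": 34}, {"travel": [0, 0, 0], "delta_rot": [0, 0, 0], "gripper": 34}, {"travel": [0, 0, 0], "delta_rot": [0, 0, 0], "gripper": 34}, {"travel": [0, 0, 0], "delta_rot": [0, 0, 0], "gripper": 34}, {"travel": [0, 0, 0], "delta_rot": [0, 0, 0], "gripper": 34}, {"travel": [0, 0, 0], "delta_rot": [0, 0, 0], "gripper": 34}, {"travel": [0, 0, 0], "delta_rot": [0, 0, 0], "gripper": 34}], "grip_force": 35}}

```text
t: 15.62
eef_pos: [0.631, -0.2297, -0.0028]
ee_rot: [3.141, -0.0, 0.001]
ft_force: [-0.4, -0.8, 6.7]
gripper_width: 0.46
```

Boss held (43 mm reading). Lift and carry to the blue stand.

Emit:
{"op": "play_rows", "data": {"targets": [{"travel": [0, 0, -0.3], "delta_rot": [0, 0, 0], "gripper": 34}, {"travel": [0, 0, -0.7], "delta_rot": [0, 0, 0], "gripper": 34}, {"travel": [0, 0, -1], "delta_rot": [0, 0, 0], "gripper": 34}, {"travel": [0, 0, -0.8], "delta_rot": [0, 0, 0], "gripper": 34}, {"travel": [-0.1, -0.4, -0.2], "delta_rot": [0, 0, 0], "gripper": 34}, {"travel": [-0.1, -0.8, 0], "delta_rot": [0, 0, 0], "gripper": 34}, {"travel": [-0.1, -0.9, 0], "delta_rot": [0, 0, 0], "gripper": 34}, {"travel": [-0.1, -0.9, 0], "delta_rot": [0, 0, 0], "gripper": 34}, {"travel": [-0.1, -0.9, 0], "delta_rot": [0, 0, 0], "gripper": 34}, {"travel": [-0.1, -0.9, 0], "delta_rot": [0, 0, 0], "gripper": 34}, {"travel": [-0.1, -0.9, 0], "delta_rot": [0, 0, 0], "gripper": 34}, {"travel": [0, -0.9, 0], "delta_rot": [0, 0, 0], "gripper": 34}, {"travel": [0, -0.9, 0], "delta_rot": [0, 0, 0], "gripper": 34}, {"travel": [0, -0.9, 0], "delta_rot": [0, 0, 0], "gripper": 34}, {"travel": [0, -0.9, 0], "delta_rot": [0, 0, 0], "gripper": 34}, {"travel": [0, -0.8, 0], "delta_rot": [0, 0, 0], "gripper": 34}, {"travel": [0, -0.6, 0], "delta_rot": [0, 0, 0], "gripper": 34}, {"travel": [0, 0, 0], "delta_rot": [0, 0, 0], "gripper": 34}, {"travel": [0, 0, 0], "delta_rot": [0, 0, 0], "gripper": 34}]}}

```text
t: 18.0
eef_pos: [0.6014, 0.1983, 0.1155]
ee_rot: [3.14, 0.0, -0.004]
ft_force: [0.8, -0.3, -1.4]
gripper_width: 0.455
```

Run:
```python
from m import *
Z["black"]=.123;c=look("w10.png",["blue","red","black"])
d=cam("side");e=cam("scene");cv2.imwrite("pics/c10.png",np.vstack([cv2.resize(c["img"][120:320,160:480,::-1],(640,400)),np.hstack([cv2.resize(d["img"][100:200,255:415,::-1],(320,200)),cv2.resize(e["img"][170:270,260:420,::-1],(320,200))])]))
```

```text
t 18.05 tcp [0.6018 0.1979 0.1158] rot [ 3.141e+00 -1.000e-03 -3.000e-03] F [-0.4 -0.8 -1.5] w 42.6
blue 321 230 302.0 [0.5652 0.1991] 0.04 tool units [-0.91 -0.03]
blue 319 182 1557.0 [0.6185 0.2007] 0.097 tool units [ 0.42 -0.07]
red 369 333 416.5 [0.4364 0.1414] 0.053 tool units [-4.13  1.41]
red 319 184 460.5 [0.6159 0.2012] 0.054 tool units [ 0.35 -0.08]
black 453 306 4228.0 [0.5486 0.1042] 0.112 tool units [-1.33  2.34]
black 320 241 6971.5 [0.598  0.1996] 0.104 tool units [-0.09 -0.04]
```

View pics/c10.png

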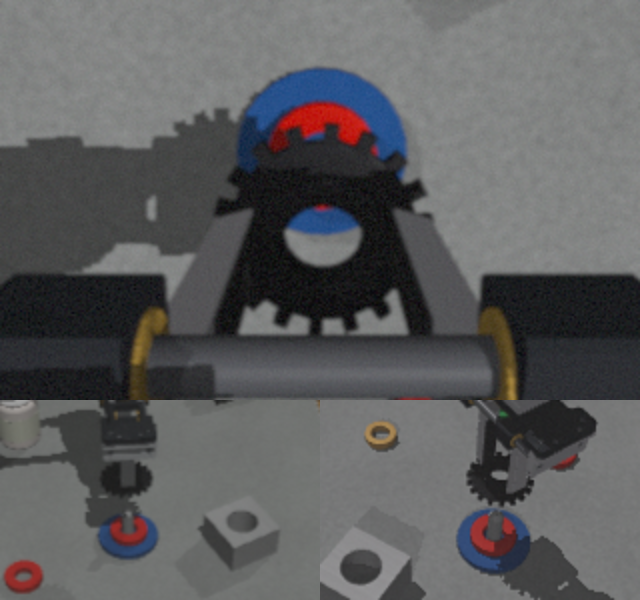

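Run:
```python
from m import *
e=sense()["eef_pos"];print(e)
for n in("wrist","scene","side"):
    c=cam(n);P=cloud(c);h=cv2.cvtColor(c["img"],cv2.COLOR_RGB2HSV)
    d=P-e;r=np.hypot(d[:,:,0],d[:,:,1])
    m=(r>.024)&(r<.036)&(abs(d[:,:,2]-.003)<.022)&(abs(d[:,:,0])>.006)
    Q=P[m]
    if len(Q)<30: print(n,len(Q));continue
    A=np.c_[Q-e][:,:2];A=np.c_[A,np.ones(len(A))]
    for i in range(4):
        k,*_=np.linalg.lstsq(A,Q[:,2],rcond=None);f=abs(A@k-Q[:,2])<.004
        if i<3:A,Q=A[f],Q[f]
    print(n,len(Q),"slopes deg",np.degrees(k[:2]).round(1),"z",k[2].round(4))
```

```text
[0.6023668  0.19768104 0.11627101]
wrist 2545 slopes deg [-0.2  0.1] z 0.1247
scene 160 slopes deg [0.  0.7] z 0.1235
side 126 slopes deg [0.3 0.4] z 0.1246
```

Sprocket level (slopes <1°), underside ≈ TCP+2.3 mm. Lowering over the post.

Emit:
{"op": "play_rows", "data": {"targets": [{"travel": [0.02, -0.05, 0.4], "delta_rot": [0, 0, 0], "gripper": 34}, {"travel": [0, 0, 0.6], "delta_rot": [0, 0, 0], "gripper": 34}, {"travel": [0, 0, 0.1], "delta_rot": [0, 0, 0], "gripper": 34}, {"travel": [0, 0, 0], "delta_rot": [0, 0, 0], "gripper": 34}, {"travel": [0, 0, 0.15], "delta_rot": [0, 0, 0], "gripper": 34}, {"travel": [0, 0, 0.15], "delta_rot": [0, 0, 0], "gripper": 34}, {"travel": [0, 0, 0.15], "delta_rot": [0, 0, 0], "gripper": 34}, {"travel": [0, 0, 0], "delta_rot": [0, 0, 0], "gripper": 34}]}}

```text
t: 19.3
eef_pos: [0.603, 0.2006, 0.0539]
ee_rot: [3.141, -0.0, -0.002]
ft_force: [0.4, -0.1, -1.5]
gripper_width: 0.457
```

Run:
```python
from m import *
c=look("w11.png",[])
cv2.imwrite("pics/c11.png",cv2.resize(c["img"][150:310,220:420,::-1],(600,480)))
```

```text
t 19.35 tcp [0.6033 0.2007 0.0542] rot [ 3.141e+00 -0.000e+00 -1.000e-03] F [-0.1  0.8 -1.8] w 42.8
```

View pics/c11.png

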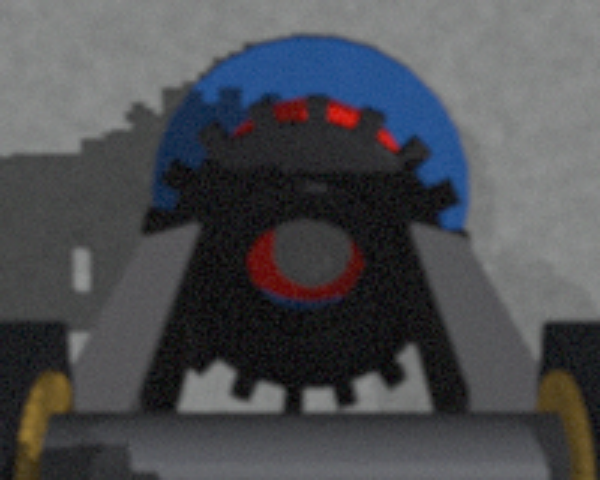

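The post top (312,250) is inside the hole, about 1 mm off centre. Lowering.

Emit:
{"op": "play_rows", "data": {"targets": [{"travel": [0, 0.02, 0.25], "delta_rot": [0, 0, 0], "gripper": 34}, {"travel": [0, 0, 0.25], "delta_rot": [0, 0, 0], "gripper": 34}, {"travel": [0, 0, 0.2], "delta_rot": [0, 0, 0], "gripper": 34}, {"travel": [0, 0, 0.07], "delta_rot": [0, 0, 0], "gripper": 34}, {"travel": [0, 0, 0], "delta_rot": [0, 0, 0], "gripper": 34}, {"travel": [0, 0, 0.04], "delta_rot": [0, 0, 0], "gripper": 34}, {"travel": [0, 0, 0], "delta_rot": [0, 0, 0], "gripper": 34}]}}

```text
t: 20.23
eef_pos: [0.6036, 0.1999, 0.0223]
ee_rot: [3.142, -0.0, 0.0]
ft_force: [-0.2, -0.2, -2.1]
gripper_width: 0.451
```

Emit:
{"op": "play_rows", "data": {"targets": [{"travel": [0, 0, 0.03], "delta_rot": [0, 0, 0], "gripper": 34}, {"travel": [0, 0, 0.03], "delta_rot": [0, 0, 0], "gripper": 34}, {"travel": [0, 0, 0], "delta_rot": [0, 0, 0], "gripper": 34}]}}

```text
t: 20.6
eef_pos: [0.6034, 0.1999, 0.0196]
ee_rot: [3.141, -0.0, -0.0]
ft_force: [0.3, -0.1, -2.4]
gripper_width: 0.455
```

Emit:
{"op": "play_rows", "data": {"targets": [{"travel": [0, 0, 0.02], "delta_rot": [0, 0, 0], "gripper": 34}, {"travel": [0, 0, 0.01], "delta_rot": [0, 0, 0], "gripper": 34}, {"travel": [0, 0, 0], "delta_rot": [0, 0, 0], "gripper": 34}]}}

```text
t: 20.98
eef_pos: [0.6036, 0.1999, 0.0192]
ee_rot: [3.142, -0.0, 0.001]
ft_force: [-1.6, 0.2, 4.6]
gripper_width: 0.456
```

Contact where expected (TCP 0.0192, 4.6 N). Release and go to the brass ring.

Emit:
{"op": "play_rows", "data": {"targets": [{"travel": [0, 0, 0], "delta_rot": [0, 0, 0], "gripper": 64}, {"travel": [0, 0, 0], "delta_rot": [0, 0, 0], "gripper": 64}, {"travel": [0, 0, 0], "delta_rot": [0, 0, 0], "gripper": 64}, {"travel": [0, 0, 0], "delta_rot": [0, 0, 0], "gripper": 64}, {"travel": [0, 0, -0.5], "delta_rot": [0, 0, 0], "gripper": 64}, {"travel": [0, 0, -1], "delta_rot": [0, 0, 0], "gripper": 64}, {"travel": [0, 0, -0.8], "delta_rot": [0, 0, 0], "gripper": 64}, {"travel": [0.1, 0.63, -0.2], "delta_rot": [0, 0, 0], "gripper": 64}, {"travel": [0.1, 1, 0], "delta_rot": [0, 0, 0], "gripper": 64}, {"travel": [0.16, 1, 0], "delta_rot": [0, 0, 0], "gripper": 64}, {"travel": [0.1, 1, 0], "delta_rot": [0, 0, 0], "gripper": 64}, {"travel": [0.1, 1, 0], "delta_rot": [0, 0, 0], "gripper": 64}, {"travel": [0.1, 1, 0], "delta_rot": [0, 0, 0], "gripper": 64}, {"travel": [0, 0, 0.5], "delta_rot": [0, 0, 0], "gripper": 64}, {"travel": [0, 0, 0], "delta_rot": [0, 0, 0], "gripper": 64}, {"travel": [0, 0, 0], "delta_rot": [0, 0, 0], "gripper": 64}]}}

```text
t: 22.98
eef_pos: [0.63, -0.0249, 0.0989]
ee_rot: [3.142, 0.0, 0.0]
ft_force: [-0.2, -0.5, 0.7]
gripper_width: 0.683
```

Run:
```python
from m import *
c=look("w12.png",["brass","green"])
d=cam("scene")
print("scene red",find(d,"red",20),"black",find(d,"black"))
```

```text
t 23.025 tcp [ 0.6303 -0.0248  0.0992] rot [3.141e+00 1.000e-03 2.000e-03] F [0.3 0.  0. ] w 63.8
brass 449 303 690.0 [ 0.5156 -0.1647] 0.078 tool units [-2.87  3.5 ]
brass 191 299 377.0 [0.5203 0.118 ] 0.084 tool units [-2.75 -3.57]
brass 323 202 1438.0 [ 0.6294 -0.0257] 0.046 tool units [-0.02  0.02]
green 289 344 917.5 [0.4625 0.0126] 0.064 tool units [-4.19 -0.94]
scene red [(378, 195, 250.0, array([0.4465, 0.1318]), np.float64(0.062))] black [(347, 235, 431.0, array([0.5942, 0.1919]), np.float64(0.082)), (221, 131, 503.5, array([ 0.6887, -0.3526]), np.float64(0.117))]
```

Emit:
{"op": "play_rows", "data": {"targets": [{"travel": [-0.02, 0.02, 0.7], "delta_rot": [0, 0, 0], "gripper": 64}, {"travel": [0, 0, 1], "delta_rot": [0, 0, 0], "gripper": 64}, {"travel": [0, 0, 0.6], "delta_rot": [0, 0, 0], "gripper": 64}, {"travel": [0, 0, 0.3], "delta_rot": [0, 0, 0], "gripper": 64}, {"travel": [0, 0, 0.1], "delta_rot": [0, 0, 0], "gripper": 64}, {"travel": [0, 0, 0], "delta_rot": [0, 0, 0], "gripper": 64}, {"travel": [0, 0, 0], "delta_rot": [0, 0, 0], "gripper": 34}, {"travel": [0, 0, 0], "delta_rot": [0, 0, 0], "gripper": 34}, {"travel": [0, 0, 0], "delta_rot": [0, 0, 0], "gripper": 34}, {"travel": [0, 0, 0], "delta_rot": [0, 0, 0], "gripper": 34}, {"travel": [0, 0, 0], "delta_rot": [0, 0, 0], "gripper": 34}, {"travel": [0, 0, 0], "delta_rot": [0, 0, 0], "gripper": 34}], "grip_force": 25}}

```text
t: 24.58
eef_pos: [0.6295, -0.0262, -0.0088]
ee_rot: [3.141, -0.0, 0.002]
ft_force: [-1.2, -0.3, 5.4]
gripper_width: 0.453
```

Emit:
{"op": "play_rows", "data": {"targets": [{"travel": [0, 0, -0.3], "delta_rot": [0, 0, 0], "gripper": 34}, {"travel": [0, 0, -0.7], "delta_rot": [0, 0, 0], "gripper": 34}, {"travel": [0, 0, -1], "delta_rot": [0, 0, 0], "gripper": 34}, {"travel": [0, 0, -0.7], "delta_rot": [0, 0, 0], "gripper": 34}, {"travel": [-0.1, -0.4, -0.2], "delta_rot": [0, 0, 0], "gripper": 34}, {"travel": [-0.1, -0.8, 0], "delta_rot": [0, 0, 0], "gripper": 34}, {"travel": [-0.1, -1, 0], "delta_rot": [0, 0, 0], "gripper": 34}, {"travel": [-0.1, -1, 0], "delta_rot": [0, 0, 0], "gripper": 34}, {"travel": [-0.1, -1, 0], "delta_rot": [0, 0, 0], "gripper": 34}, {"travel": [-0.1, -0.9, 0], "delta_rot": [0, 0, 0], "gripper": 34}, {"travel": [-0.05, -0.55, 0], "delta_rot": [0, 0, 0], "gripper": 34}, {"travel": [0, 0, 0], "delta_rot": [0, 0, 0], "gripper": 34}, {"travel": [0, 0, 0.6], "delta_rot": [0, 0, 0], "gripper": 34}, {"travel": [0, 0, 0.5], "delta_rot": [0, 0, 0], "gripper": 34}, {"travel": [0, 0, 0], "delta_rot": [0, 0, 0], "gripper": 34}, {"travel": [0, 0, 0], "delta_rot": [0, 0, 0], "gripper": 34}]}}

```text
t: 26.58
eef_pos: [0.6038, 0.1991, 0.0631]
ee_rot: [3.141, -0.002, 0.001]
ft_force: [-0.3, 0.8, -0.7]
gripper_width: 0.458
```

Run:
```python
from m import *
c=look("w13.png",[])
cv2.imwrite("pics/c13.png",cv2.resize(c["img"][150:310,220:420,::-1],(600,480)))
```

```text
t 26.625 tcp [0.604  0.1993 0.0635] rot [-3.142e+00  2.000e-03 -3.000e-03] F [-0.  -0.9 -1.3] w 42.7
```

View pics/c13.png

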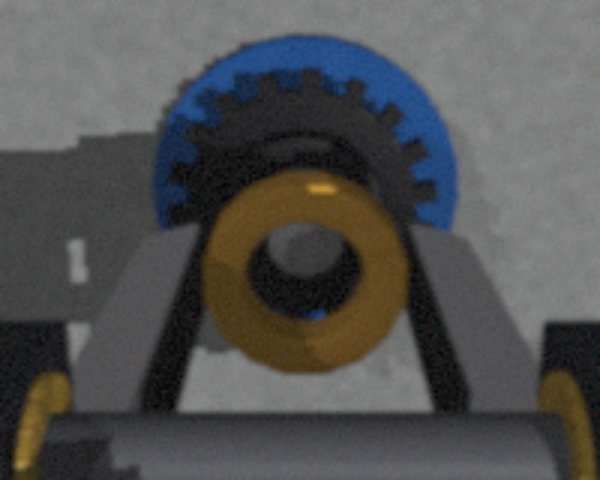

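Brass is held level, and its hole lines up with the post (the offset in view is parallax from the height). The sprocket lies flat on the stand below. Lowering.

Emit:
{"op": "play_rows", "data": {"targets": [{"travel": [0, 0, 0.15], "delta_rot": [0, 0, 0], "gripper": 34}, {"travel": [0, 0, 0.2], "delta_rot": [0, 0, 0], "gripper": 34}, {"travel": [0, 0, 0.2], "delta_rot": [0, 0, 0], "gripper": 34}, {"travel": [0, 0, 0.15], "delta_rot": [0, 0, 0], "gripper": 34}, {"travel": [0, 0, 0.05], "delta_rot": [0, 0, 0], "gripper": 34}, {"travel": [0, 0, 0], "delta_rot": [0, 0, 0], "gripper": 34}, {"travel": [0, 0, 0.03], "delta_rot": [0, 0, 0], "gripper": 34}, {"travel": [0, 0, 0], "delta_rot": [0, 0, 0], "gripper": 34}]}}

```text
t: 27.62
eef_pos: [0.6032, 0.1999, 0.0315]
ee_rot: [3.142, -0.0, 0.0]
ft_force: [-0.3, -1.0, -1.6]
gripper_width: 0.453
```

Emit:
{"op": "play_rows", "data": {"targets": [{"travel": [0, 0, 0.03], "delta_rot": [0, 0, 0], "gripper": 34}, {"travel": [0, 0, 0.01], "delta_rot": [0, 0, 0], "gripper": 34}, {"travel": [0, 0, 0], "delta_rot": [0, 0, 0], "gripper": 34}]}}

```text
t: 28.0
eef_pos: [0.6033, 0.1999, 0.0302]
ee_rot: [-3.142, 0.0, -0.001]
ft_force: [-0.6, 0.8, 2.5]
gripper_width: 0.459
```

Contact where expected. Release, rise, and go to the green plate.

Emit:
{"op": "play_rows", "data": {"targets": [{"travel": [0, 0, 0.01], "delta_rot": [0, 0, 0], "gripper": 34}, {"travel": [0, 0, 0], "delta_rot": [0, 0, 0], "gripper": 60}, {"travel": [0, 0, 0], "delta_rot": [0, 0, 0], "gripper": 60}, {"travel": [0, 0, 0], "delta_rot": [0, 0, 0], "gripper": 60}, {"travel": [0, 0, 0], "delta_rot": [0, 0, 0], "gripper": 60}, {"travel": [0, 0, -0.5], "delta_rot": [0, 0, 0], "gripper": 60}, {"travel": [0, 0, -1], "delta_rot": [0, 0, 0], "gripper": 60}, {"travel": [0, 0, -0.5], "delta_rot": [0, 0, 0], "gripper": 60}, {"travel": [-0.65, 0.8, -0.2], "delta_rot": [0, 0, 0], "gripper": 60}, {"travel": [-0.8, 1, 0], "delta_rot": [0, 0, 0], "gripper": 60}, {"travel": [-0.8, 1, 0], "delta_rot": [0, 0, 0], "gripper": 60}, {"travel": [-0.8, 1, 0], "delta_rot": [0, 0, 0], "gripper": 60}, {"travel": [-0.8, 0.9, 0], "delta_rot": [0, 0, 0], "gripper": 60}, {"travel": [0, 0, 0.3], "delta_rot": [0, 0, 0], "gripper": 60}, {"travel": [0, 0, 0], "delta_rot": [0, 0, 0], "gripper": 60}, {"travel": [0, 0, 0], "delta_rot": [0, 0, 0], "gripper": 60}]}}

```text
t: 30.0
eef_pos: [0.4502, 0.0126, 0.1053]
ee_rot: [-3.141, -0.001, -0.001]
ft_force: [0.2, -0.3, -0.7]
gripper_width: 0.637
```

Run:
```python
from m import *
c=look("w14.png",["green"])
d=cam("side");Z["brass"]=.049;print("side brass",find(d,"brass",30))
P=cloud(c)
u,v=c["cx"],0
h=cv2.cvtColor(c["img"],cv2.COLOR_RGB2HSV);m=(cv2.inRange(h,(45,100,20),(80,255,255))>0)&(P[:,:,2]>.015)&(P[:,:,2]<.022)
Q=P[m];print("boss top",len(Q),((Q.max(0)+Q.min(0))/2).round(4),(Q.max(0)-Q.min(0)).round(4))
```

```text
t 30.05 tcp [0.4502 0.0127 0.1054] rot [-3.141e+00 -2.000e-03 -1.000e-03] F [-0.5  0.2 -0.1] w 60.2
green 322 200 2379.0 [0.4497 0.0128] 0.06 tool units [-0.01 -0.  ]
side brass [(273, 320, 1115.0, array([ 0.4641, -0.3034]), np.float64(0.092)), (319, 158, 137.0, array([0.6023, 0.1947]), np.float64(0.054))]
boss top 458 [0.4482 0.0129 0.0178] [0.0352 0.0349 0.0051]
```

Emit:
{"op": "play_rows", "data": {"targets": [{"travel": [-0.02, 0, 0.7], "delta_rot": [0, 0, 0], "gripper": 60}, {"travel": [0, 0, 1], "delta_rot": [0, 0, 0], "gripper": 60}, {"travel": [0, 0, 0.6], "delta_rot": [0, 0, 0], "gripper": 60}, {"travel": [0, 0, 0.3], "delta_rot": [0, 0, 0], "gripper": 60}, {"travel": [0, 0, 0.1], "delta_rot": [0, 0, 0], "gripper": 60}, {"travel": [0, 0, 0], "delta_rot": [0, 0, 0], "gripper": 60}, {"travel": [0, 0, 0], "delta_rot": [0, 0, 0], "gripper": 26}, {"travel": [0, 0, 0], "delta_rot": [0, 0, 0], "gripper": 26}, {"travel": [0, 0, 0], "delta_rot": [0, 0, 0], "gripper": 26}, {"travel": [0, 0, 0], "delta_rot": [0, 0, 0], "gripper": 26}, {"travel": [0, 0, 0], "delta_rot": [0, 0, 0], "gripper": 26}, {"travel": [0, 0, 0], "delta_rot": [0, 0, 0], "gripper": 26}], "grip_force": 30}}

```text
t: 31.6
eef_pos: [0.4486, 0.0119, -0.0022]
ee_rot: [3.141, -0.0, 0.001]
ft_force: [-0.7, 0.2, 5.4]
gripper_width: 0.377
```

Emit:
{"op": "play_rows", "data": {"targets": [{"travel": [0, 0, -0.3], "delta_rot": [0, 0, 0], "gripper": 26}, {"travel": [0, 0, -0.7], "delta_rot": [0, 0, 0], "gripper": 26}, {"travel": [0, 0, -1], "delta_rot": [0, 0, 0], "gripper": 26}, {"travel": [0, 0, -0.7], "delta_rot": [0, 0, 0], "gripper": 26}, {"travel": [0.4, -0.5, -0.3], "delta_rot": [0, 0, 0], "gripper": 26}, {"travel": [0.7, -0.8, 0], "delta_rot": [0, 0, 0], "gripper": 26}, {"travel": [0.8, -1, 0], "delta_rot": [0, 0, 0], "gripper": 26}, {"travel": [0.8, -1, 0], "delta_rot": [0, 0, 0], "gripper": 26}, {"travel": [0.7, -0.9, 0], "delta_rot": [0, 0, 0], "gripper": 26}, {"travel": [0.47, -0.5, 0], "delta_rot": [0, 0, 0], "gripper": 26}, {"travel": [0, 0, 0], "delta_rot": [0, 0, 0], "gripper": 26}, {"travel": [0, 0, 0.5], "delta_rot": [0, 0, 0], "gripper": 26}, {"travel": [0, 0, 0.5], "delta_rot": [0, 0, 0], "gripper": 26}, {"travel": [0, 0, 0], "delta_rot": [0, 0, 0], "gripper": 26}, {"travel": [0, 0, 0], "delta_rot": [0, 0, 0], "gripper": 26}]}}

```text
t: 33.48
eef_pos: [0.6031, 0.1993, 0.0782]
ee_rot: [3.141, -0.001, 0.001]
ft_force: [0.2, 0.3, -1.5]
gripper_width: 0.373
```

Run:
```python
from m import *
c=look("w15.png",[]);e=cam("side")
cv2.imwrite("pics/c15.png",np.hstack([cv2.resize(c["img"][150:310,220:420,::-1],(500,400)),cv2.resize(e["img"][100:200,275:350,::-1],(300,400))]))
```

```text
t 33.525 tcp [0.6035 0.1995 0.0785] rot [-3.141e+00  1.000e-03 -2.000e-03] F [ 0.1  0.  -1.1] w 35.1
```

View pics/c15.png

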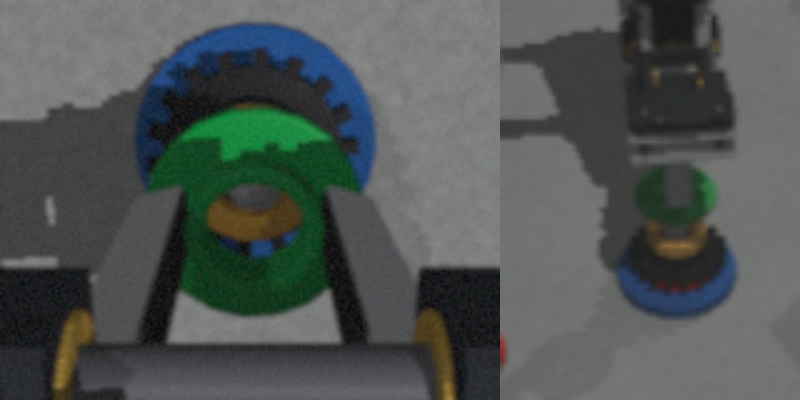

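The plate hangs level over the post, with the brass ring, sprocket and red ring stacked below. Lowering.

Emit:
{"op": "play_rows", "data": {"targets": [{"travel": [0, 0, 0.2], "delta_rot": [0, 0, 0], "gripper": 26}, {"travel": [0, 0, 0.2], "delta_rot": [0, 0, 0], "gripper": 26}, {"travel": [0, 0, 0.1], "delta_rot": [0, 0, 0], "gripper": 26}, {"travel": [0, 0, 0.08], "delta_rot": [0, 0, 0], "gripper": 26}, {"travel": [0, 0, 0.06], "delta_rot": [0, 0, 0], "gripper": 26}, {"travel": [0, 0, 0.04], "delta_rot": [0, 0, 0], "gripper": 26}, {"travel": [0, 0, 0], "delta_rot": [0, 0, 0], "gripper": 26}, {"travel": [0, 0, 0], "delta_rot": [0, 0, 0], "gripper": 26}]}}

```text
t: 34.58
eef_pos: [0.6032, 0.1999, 0.0503]
ee_rot: [3.142, -0.0, 0.0]
ft_force: [-0.7, -0.7, -1.3]
gripper_width: 0.371
```

Emit:
{"op": "play_rows", "data": {"targets": [{"travel": [0, 0, 0.03], "delta_rot": [0, 0, 0], "gripper": 26}, {"travel": [0, 0, 0.02], "delta_rot": [0, 0, 0], "gripper": 26}, {"travel": [0, 0, 0], "delta_rot": [0, 0, 0], "gripper": 26}]}}

```text
t: 34.95
eef_pos: [0.6033, 0.1999, 0.0488]
ee_rot: [-3.142, 0.0, -0.001]
ft_force: [-1.5, 0.3, 4.0]
gripper_width: 0.373
```

Seated at 4 N. Release, rise, and back off for a final look.

Emit:
{"op": "play_rows", "data": {"targets": [{"travel": [0, 0, 0], "delta_rot": [0, 0, 0], "gripper": 60}, {"travel": [0, 0, 0], "delta_rot": [0, 0, 0], "gripper": 60}, {"travel": [0, 0, 0], "delta_rot": [0, 0, 0], "gripper": 60}, {"travel": [0, 0, 0], "delta_rot": [0, 0, 0], "gripper": 60}, {"travel": [0, 0, -0.5], "delta_rot": [0, 0, 0], "gripper": 60}, {"travel": [0, 0, -1], "delta_rot": [0, 0, 0], "gripper": 60}, {"travel": [0, 0, -1], "delta_rot": [0, 0, 0], "gripper": 60}, {"travel": [-0.8, 0, -0.5], "delta_rot": [0, 0, 0], "gripper": 60}, {"travel": [-1, 0, 0], "delta_rot": [0, 0, 0], "gripper": 60}, {"travel": [-1, 0, 0], "delta_rot": [0, 0, 0], "gripper": 60}, {"travel": [0, 0, 0], "delta_rot": [0, 0, 0], "gripper": 60}, {"travel": [0, 0, 0], "delta_rot": [0, 0, 0], "gripper": 60}]}}

```text
t: 36.45
eef_pos: [0.4921, 0.2001, 0.1685]
ee_rot: [-3.141, 0.0, -0.003]
ft_force: [0.5, -0.2, 0.1]
gripper_width: 0.639
```

Run:
```python
from m import *
Z["green"]=.054;c=look("w16.png",["green"]);P=cloud(c)
h=cv2.cvtColor(c["img"],cv2.COLOR_RGB2HSV);g=(cv2.inRange(h,(45,100,20),(80,255,255))>0);r=np.hypot(P[:,:,0]-.603,P[:,:,1]-.2)
for n,m in(("disc",g&(r>.021)&(r<.027)),("boss",g&(r>.0145)&(r<.017))):
    Q=P[m];A=np.c_[Q[:,:2]-[.603,.2],np.ones(len(Q))];k=np.linalg.lstsq(A,Q[:,2],rcond=None)[0];print(n,len(Q),"z",np.median(Q[:,2]).round(4),"tilt deg",np.degrees(k[:2]).round(1))
e=cam("scene");s=cam("side")
cv2.imwrite("pics/c16.png",np.hstack([cv2.resize(e["img"][190:290,300:400,::-1],(400,400),interpolation=2),cv2.resize(s["img"][110:210,270:370,::-1],(400,400),interpolation=2)]))
for k in("yellow","red","black"): print(k,find(e,k))
```

```text
t 36.5 tcp [0.4925 0.2001 0.1683] rot [-3.141e+00  1.000e-03 -3.000e-03] F [-0.5 -0.2 -0.3] w 59.8
green 321 87 3011.5 [0.6036 0.2006] 0.062 tool units [ 2.78 -0.01]
disc 1001 z 0.0568 tilt deg [-0. -0.]
boss 293 z 0.0688 tilt deg [ 0.2 -0.3]
yellow [(295, 119, 221.0, array([ 0.4611, -0.2778]), np.float64(0.094))]
red [(378, 195, 251.0, array([0.4464, 0.1318]), np.float64(0.062))]
black [(346, 238, 216.5, array([0.6005, 0.1987]), np.float64(0.086)), (385, 151, 93.5, array([0.3114, 0.0053]), np.float64(0.122)), (221, 131, 504.5, array([ 0.6884, -0.3531]), np.float64(0.116))]
```

View pics/c16.png

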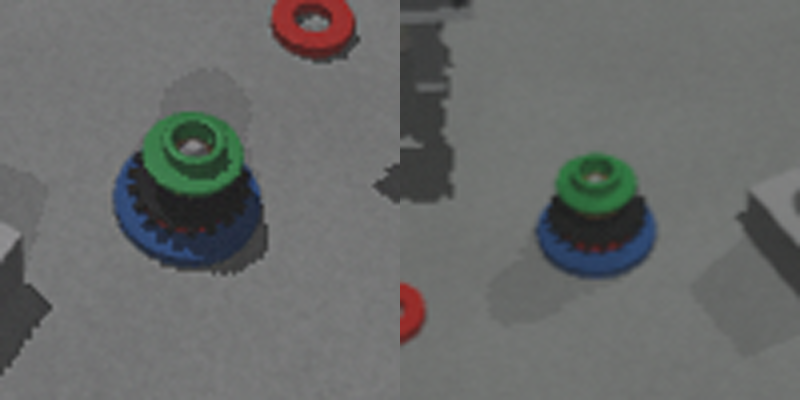

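The stack is flat, and its heights are 57 mm (disc) and 69 mm (boss), as they should be. The gripper is clear of everything.

```bash
python3 -c "
from cell import *
print(job_done())"
```

```text
the job is handed in; nothing more can be done
None
```

The slip clutch is built on the blue stand and handed in at about 36.6 s of the 109 s allowed. From the bottom it runs red friction ring (the one farthest left), small black sprocket, brass ring, green pressure plate. Each part was lowered to a light contact of about 2.5 to 7 N and released before I fetched the next.

**Last checks:**
- **Height and tilt:** the plate's disc top is at 56.8 mm (57 expected) and its boss top at 68.8 mm (69 expected). Tilt is under 0.5°.
- **Position:** the plate is centred on the post to about 1 mm.
- **Other things:** the yellow stand is seen where it was. So are the spare red ring and the large sprocket. I did not re-measure the spanner, housing and tin at the end, but no move went near them.
- **Gripper:** it was well clear of the stack and touching nothing.

**One disagreement:** the description puts the fingertips 14 mm ahead of the TCP. Camera depth showed them about 11.5 mm behind it. My first close on the red ring therefore shut on air above it and moved nothing. I used the measured offset for every grasp after that.

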